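# Load a plate under the hold-down of a hand press

## Task

Load the long two-hole plate (the 110 by 50 mm one on the wooden rest) into the hand press for stamping: push the sprung hold-down arm back by its handle until the catch keeps it there, then lay the plate flat on the bolster, lengthwise, fully home against the back stop and close beside the side fence. Then press the catch's thumb tab so that the arm springs down and clamps the plate, and leave everything else on the bench where it is.

Things in the scene. Friction and masses are not known exactly. Their poses are not given: they have to be found in the camera images.
- press: bench hand press, fixed: cast C-frame 110 wide, 260 long, 275 high (mm), standing askew on the bench. Origin: on the bench under the ram; x from its open front to its back, y to its left, z up. In this frame, mm: base x -110..150, y -55..55, top z 24; bolster, where work lies: x -50..45, y -22..22, top z 50; column x 55..115, y -22..22. Its ram lever, at y -50, is fixed: not used
- head (a point): middle of the lower front edge of the head over the bolster: press frame x -35, y 0, z 160 mm. Head: x -35..115, y -26..26, z 160..264; ram below it within 14 mm of x 0, y 0, down to z 103, up to z 275; ram lever from x -31, z 177 up and back to x 186, z 330. Under the head only a gripper leaning back towards the press's front, by 30 to 45 degrees from vertical, has room to bring a plate home
- seat (a point): on top of the bolster: where the centre of the plate's underside lies when the plate is home, lengthwise along the press's x, rear end on the back stop, right edge 1.5 mm from the side fence. Axes as the press. Press frame x -10, y 0, z 50 mm
- back_stop (a point): middle of the back stop's front face, at the height of the bolster's top: press frame x 45, y 0, z 50 mm. The stop is an upright steel bar 44 mm wide, its top at z 66
- fence (a point): middle of the side fence's inner face, at the height of the bolster's top, on the right: press frame x 22, y -26.5, z 50 mm. The fence runs from x 5 to 40, its top at z 62; a flared lead-in stands before its front end, out to x -7, y -40
- hinge (a point): point on the hinge axis of the hold-down arm (the axis is the press's y), left of the column: press frame x 70, y 52, z 90 mm
- hold_down (a joint): angle of the sprung hold-down arm, rad: 0 down on the empty bolster, grows as its handle is pushed back; 0.07 on an 8 mm plate, 0.85 held back by the catch, which drops in by itself once the arm has passed 0.90; hard stop 0.98. A spring (0.6 Nm at 0, 1.0 at 0.85) drives it down. Its foot bears at press frame x -32, y 7..27 mm; held back the foot stands at x -20, z 145
- knob (a point): middle of the black handle grip of the hold-down arm, a round bar 22 mm thick, 75 mm long, across the press (frame y 60..135 mm; this point y 115), 140 mm from the hinge axis. Arm down (0): 80 mm before and 115 mm above the hinge; arm at 0.85: 33 mm behind and 136 mm above it. Push it to the back (press +x) along its arc
- catch (a joint): angle of the catch, rad: 0 down, grows as its thumb tab is pushed down, at most 0.35. A dark steel drop pawl hinged on the left of the head at press frame x -20, z 205 mm, sprung down; the arm's pin lifts it in passing, then it drops before the pin and keeps the arm back. To free the arm push the tab down 8 to 14 mm (about 7 N): the arm springs down, the catch falls back
- tab (a point): centre of the top face of the catch's thumb tab, a level steel plate 24 x 34 mm, 5 mm thick, at the front left of the head: press frame x -72, y 46, z 221.5 mm with the catch down. Press it straight down
- plate: the plate to load: flat steel, 110 x 50 x 8 mm, about 0.33 kg, a 12 mm hole near each end; the only plate both 110 mm long and 50 mm wide. Origin: centre of its underside; x along its length (either end may lead), z up. It lies lengthwise on a rail of the wooden rest, underside 34 mm above the bench
- rest: low wooden rest, fixed: board 120 x 280 x 10 mm carrying three rails along its x, each 100 mm long and 22 mm wide, centred at y -95, 0 and +95 mm, tops 34 mm above the bench. One plate lies lengthwise on each rail, in any order, overhanging the rail on both sides. Origin: centre of its underside
- short_plate: shorter steel plate, 84 x 50 x 8 mm, one 16 mm hole in the middle; not wanted; origin: centre of its underside
- strap: narrow steel strap, 110 x 26 x 8 mm, two holes; not wanted; origin: centre of its underside
- radio: black two-way radio lying on its back, 125 x 58 x 34 mm, with a 130 mm aerial; origin: centre of its underside
- notebook: closed black notebook, 214 x 152 x 18 mm; origin: centre of its underside
- wrench: steel wrench lying flat; origin: centre of its underside
- carton: small cardboard carton of screws, 100 x 70 x 60 mm; origin: centre of its underside
- bolt: large hex bolt lying down, 100 mm long, head 40 mm; origin: underneath the outer face of its head, on the bench
- nut: large hex nut lying flat, 52 mm over its corners, 24 mm high; origin: centre of its underside
There are look-alikes about, which are no part of the job. What is shaped like the plate but black is not meant.

How it is judged:
By the outcome, as a careful person would: the job done as asked, in the order asked, and still so for the second after the job is handed in, with the robot touching nothing.
It also fails if it takes over 62 s, if anything falls off the work surface, if the arm or the gripper's body presses on something with over 40 N, if the wrist force passes 120 N, or if a joint passes its speed limit or range.

## Robot

A 6-joint arm with a two-finger parallel gripper is mounted at the origin on the work surface. World frame = base frame: x ahead of the robot, y to its left, z up, the work surface at z = 0. Lengths are in m, angles in rad, forces in N, time in s.
With the tool pointing down it reaches from about 0.3 to 0.775 m from the base axis. Payload 14.6 kg.
Tool frame: the origin (TCP) lies at the very end of the fingers, on their centre line; the grasp point (between the pads) lies grip_point_offset behind it (grip_point_offset is the distance from the TCP to the grasp point, in m); z points along the fingers, y is the line along which they close (so a half turn about z gives the same grasp; the last joint's range is limited). The gripper opens to 94 mm and grips with 3 to 60 N. Pads are 16 mm wide; open, the fingers measure 119 mm over their backs; the gripper's body (75 mm by 177 mm) begins 78 mm behind the grasp point.
Start: joints at [1.093, 0.3, 1.521, -0, 1.321, -0.067], TCP at [0.22, 0.504, 0.205] pointing down, gripper open.
Joint ranges: [-3.03, 3.03], [-0.79, 2.21], [0.23, 2.52], [-1.04, 4.18], [0, 3.07], [-2.55, 2.55]. Speed limits (rad/s): [2.22, 2.22, 2.57, 3.14, 3.14, 3.14].

## Interface

Orientations are given as a rotation vector (axis times angle).
In Python, from station import * gives the robot as it stands. The module is installed in compiled form; this text tells all that it offers.
- The arm moves only by the tool step_arm, never from a script. Its argument "increments" is a list of rows, each a list of 6 numbers: the shift along the tool's x, y, z each as a share of 50 cm, from -1 to 1, then the turn, a rotation vector about the tool's x, y, z each as a share of 30 degrees, from -1 to 1. In form: [[dx, dy, dz, rx, ry, rz], ...]. A call has 1 to 20 rows; each row is the pose to reach, as a shift and turn from the pose commanded when the call began, along the tool's axes at that moment; what a row does not reach only later rows make up. A row lasts 1/8 s, in which the tool goes at most 62.5 mm and 10.7 degrees, less where a joint would pass 70% of its speed; a pose out of reach is approached as far as the arm can. A call with a number of a shift or a turn outside -1 to 1 is refused whole. A call with a gripper value outside its range is refused whole. "jaw" is the closure, from 0 (fully open) to 1 (shut), set as the call begins (left out, the last holds). The fingers move at their own pace and stop on an object; "force" is the grip in N (left out, the last holds). Time passes only in rows, so rows that repeat a pose let the fingers close. It gives the time, the measured TCP pose, the force, the opening and the grip force at its end, in the units of the state.
- observe(): the state, without advancing time (a new reading comes with each control period).
- capture(name): name is "side" or "top"; returns (picture, depth): 400x640x3 uint8, red, green, blue; 400x640 float32, m along the optical axis (not along the pixel's ray), 0 where there is no reading.
- camera_params(name): a dict with "fx", "fy", "cx", "cy" (pixels), "k1" (the pictures are not rectified: a ray, as slopes to the right and down, at radius r is drawn at 1 + k1 r^2 times it, then the intrinsics apply), "cam_to_world" (4x4, takes a point from camera to world coordinates). Camera axes: x right, y up, looking along -z (the intrinsics and any distortion apply to the point x, -y, -z); pixel columns grow to the right and rows downward; lengths in m; the calibration is good to about 2 mm. A picture is of the moment at which its call begins. camera_params takes no time and is no camera call.
- sign_off(): hands the job in; it is judged then, once.
Trained networks look in the newest picture that a camera, given by its name, has taken for a name from the list of things; names that differ only in an ending like _2 or _b are one class to them, and where a whole thing is asked for, a point or a joint stands for the part that bears it (a point fixed in the world has none). Each returns a list of dicts, best first, with "confidence" (0 to 1); they miss things now and then, are a little off and sometimes report something else, mostly with a low value. They report only what shows in the picture. A call takes as long as a camera call. They do not tell look-alikes from the thing itself.
- look_for(camera, query): "location" ([row, column] in pixels, amid what is visible of it).
- silhouettes(camera, query): "region" (400x640 bool, what is visible of it) and "location" ([row, column] in pixels, amid what is visible of it).
The state is a dict: "time_s": time; "q": joint angles; "qvel": joint speeds; "effort": joint torques, N m; "ee_pos": TCP position; "orientation": TCP orientation; "wrist_force": force on the tool from outside, world axes, zero at the start; "moment": the same for the moment, N m; "finger_gap": opening from 0.0 (shut) to 1.0 (fully open); "finger_force": force on a finger pad.
Only numpy, scipy, OpenCV 4.12 (cv2) and the standard library are available. Lean on these libraries where they do the work, as an engineer would, in place of code of your own. Each camera call takes 0.05 s, during which the arm holds its last target. There are 200 camera calls.

## Working session

There is one attempt and no reset: what is moved stays moved. The work goes in short steps, Python scripts to look and compute and a tool call to move; the robot and the scene stay as the last step left them, time stands still between calls to the robot, and variables do not carry over. Pictures are saved under pics/ and viewed, at most 10 in all, crops included, and the job is handed in when it is done.

Besides the shell and the picture viewer there is one more tool, called after "Request:" as name(argument=value, ...) on one line, values as JSON. step_arm: Moves the arm, as the interface text tells. Its arguments: {"type":"object","properties":{"increments":{"type":"array"},"jaw":{"type":"number"},"force":{"type":"number"}},"required":["increments"]}

```bash
mkdir -p pics
cat > h.py <<'E'
from station import *
import numpy as np, cv2
from scipy.spatial.transform import Rotation as R
def cloud(cam,depth):
    p=camera_params(cam); v,u=np.mgrid[0:400,0:640]
    K=np.array([[p['fx'],0,p['cx']],[0,p['fy'],p['cy']],[0,0,1.]])
    xd=(u-p['cx'])/p['fx']; yd=(v-p['cy'])/p['fy']; x,y=xd.copy(),yd.copy()
    for _ in range(15):
        s=1+p['k1']*(x*x+y*y); x=xd/s; y=yd/s
    P=np.stack([x*depth,-y*depth,-depth,np.ones_like(depth)],-1)@np.array(p['cam_to_world']).T
    return P[...,:3]
def project(cam,X):
    p=camera_params(cam); c=np.linalg.inv(p['cam_to_world'])@np.r_[X,1]
    x,y=c[0]/-c[2],-c[1]/-c[2]; s=1+p['k1']*(x*x+y*y)
    return np.array([p['cy']+p['fy']*y*s,p['cx']+p['fx']*x*s])
E
python3 - <<'E'
from h import *
o=observe(); print(o)
for c in("side","top"):
    im,d=capture(c); np.savez(f'/tmp/{c}.npz',im=im,d=d)
    cv2.imwrite(f'pics/{c}0.png',im[...,::-1])
    P=cloud(c,d)
    print(c,np.array(camera_params(c)['cam_to_world']).round(3).tolist(),camera_params(c)['fx'])
    for q in("press","plate","short_plate","strap","rest","knob","tab","seat","back_stop","fence","hinge","head"):
        for r in look_for(c,q)[:3]:
            i,j=map(int,r['location']); print(c,q,round(r['confidence'],2),(i,j),P[i,j].round(3) if d[i,j]>0 else None)
E
```

```text
{'time_s': 0.0, 'q': array([ 1.09340825e+00,  3.00507368e-01,  1.52159193e+00, -2.29235969e-05,
        1.32068384e+00, -6.66064544e-02]), 'qvel': array([-1.93638219e-04,  6.13905040e-04, -1.51141490e-03,  2.43045954e-04,
       -1.71519852e-03,  2.11908748e-05]), 'effort': array([-1.48707895e-03, -5.31819069e+01, -3.52727044e+01,  7.07728160e-02,
        2.44903058e-02, -1.03759503e-04]), 'ee_pos': array([0.21951906, 0.50400462, 0.20486185]), 'orientation': array([-6.40657392e-01, -3.07526977e+00,  1.81045154e-03]), 'wrist_force': array([ 0.62932216, -0.1587809 ,  0.4531815 ]), 'moment': array([ 0.05892869, -0.02551367,  0.03988957]), 'finger_force': 0.0, 'finger_gap': 1.0035405557703336}
side [[-0.989, 0.113, -0.091, 0.384], [-0.145, -0.709, 0.691, 0.921], [0.014, 0.697, 0.717, 1.169], [0.0, 0.0, 0.0, 1.0]] 446.78129649866884
side press 0.57 (197, 307) [ 0.529 -0.038  0.182]
side plate 0.86 (336, 369) [0.299 0.305 0.006]
side plate 0.81 (334, 273) [0.56  0.358 0.043]
side plate 0.61 (226, 365) [ 0.336 -0.1    0.009]
side short_plate 0.9 (282, 314) [0.474 0.17  0.036]
side strap 0.8
[... 1004 characters left out ...]
, 173) [0.563 0.352 0.041]
top short_plate 0.69 (222, 242) [0.468 0.168 0.048]
top strap 0.79 (203, 206) [0.517 0.265 0.039]
top strap 0.65 (150, 442) [ 0.675 -0.368  0.011]
top rest 0.67 (207, 209) [0.507 0.257 0.038]
top knob 0.96 (167, 320) [ 0.591 -0.031  0.213]
top tab 0.73 (181, 319) [ 0.558 -0.03   0.209]
top seat 0.84 (191, 339) [ 0.529 -0.073  0.27 ]
top seat 0.39 (182, 173) [0.571 0.352 0.04 ]
top back_stop 0.75 (193, 341) [ 0.525 -0.078  0.273]
top fence 0.61 (190, 342) [ 0.531 -0.08   0.275]
top hinge 0.7 (188, 342) [ 0.536 -0.08   0.272]
top hinge 0.5 (164, 321) [ 0.597 -0.034  0.215]
top head 0.81 (190, 338) [ 0.531 -0.071  0.272]
top head 0.48 (243, 402) [ 0.419 -0.256  0.022]
```

```bash
python3 -c "
import cv2
a=cv2.imread('pics/top0.png')[80:320,120:440]; cv2.imwrite('pics/topc.png',cv2.resize(a,None,fx=2.5,fy=2.5,interpolation=2))
a=cv2.imread('pics/side0.png')[120:360,200:440]; cv2.imwrite('pics/sidec.png',cv2.resize(a,None,fx=2.5,fy=2.5,interpolation=2))"
```

```text
(no output)
```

View pics/topc.png

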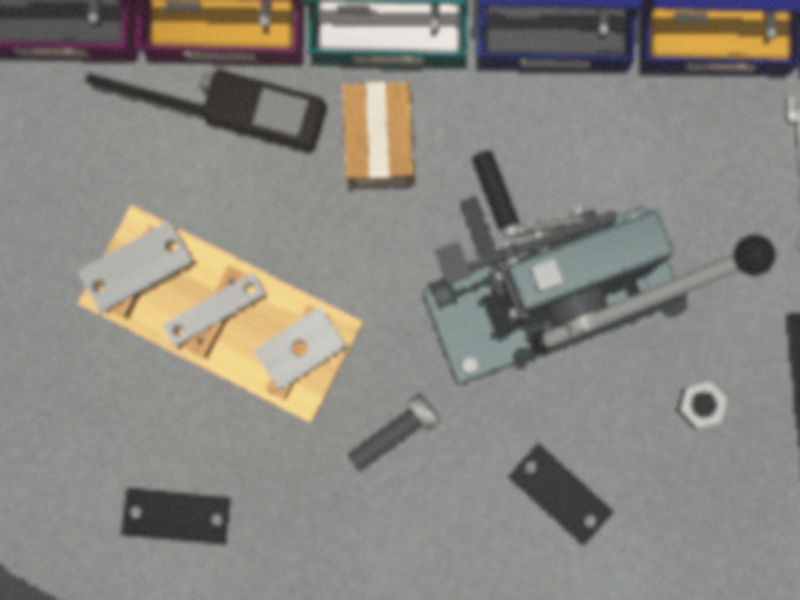

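View pics/sidec.png

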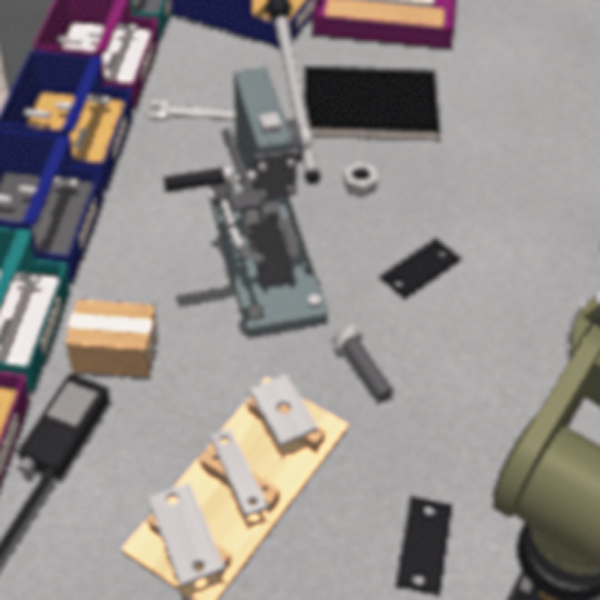

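Candidates in the top view: bright steel plate at (186,173), strap (203,206), short one-hole plate (222,242), and black look-alikes at (284,190) and (279,340). The plate meant is the one at (186,173). It is steel, wide, has two holes and lies on the rest, and the enlarged crop confirms this. The press front faces world +y, with its handle on the far side.

```bash
cat > m.py <<'E'
from h import *
from scipy.optimize import least_squares
import station
print({k:getattr(station,k) for k in dir(station) if 'grip' in k.lower()})
B=np.array([[-110,150,-55,55,0,24],[-50,45,-22,22,24,50],[55,115,-22,22,24,160],[-35,115,-26,26,160,264]])/1e3
def dist(p):
    c=(B[:,::2]+B[:,1::2])/2; h=(B[:,1::2]-B[:,::2])/2
    q=abs(p[:,None]-c)-h
    return abs(np.linalg.norm(np.maximum(q,0),axis=2)+np.minimum(q.max(2),0)).min(1)
allp=[];res={}
for c in("side","top"):
    f=np.load(f'/tmp/{c}.npz'); im,d=f['im'],f['d']; P=cloud(c,d)
    hsv=cv2.cvtColor(im,cv2.COLOR_RGB2HSV)
    m=(hsv[...,0]>75)&(hsv[...,0]<100)&(hsv[...,1]>45)&(d>0)&(abs(P[...,0]-.54)<.2)&(abs(P[...,1]+.07)<.22)&(P[...,2]>.015)
    Q=P[m]; allp.append(Q); print(c,len(Q))
    # plate
    pm=(P[...,2]>.035)&(P[...,2]<.052)&(hsv[...,1]<50)&(np.hypot(P[...,0]-.563,P[...,1]-.355)<.075)&(d>0)
    pm=pm.astype(np.uint8); n,l,s,ce=cv2.connectedComponentsWithStats(pm); k=1+s[1:,4].argmax()
    X=P[l==k]; r=cv2.minAreaRect((X[:,:2]*1e3).astype(np.float32)); print('plate',r,X[:,2].mean(),len(X))
def fit(Q,x0):
    def f(x):
        p=(Q-[x[0],x[1],x[3]])@R.from_euler('z',x[2]).as_matrix()
        return dist(p)
    best=None
    for a in np.deg2rad([-75,-66,-57]):
        s=least_squares(f,[x0[0],x0[1],a,0],loss='soft_l1',f_scale=.003)
        if best is None or s.cost<best.cost: best=s
    return best.x,np.median(f(best.x))
for Q in allp+[np.vstack(allp)]:
    x,e=fit(Q,[.53,-.05]); print(x.round(4),np.rad2deg(x[2]).round(2),e)
E
python3 m.py
```

```text
{'grip_point_offset': 0.0188}
side 0
plate ((560.2861938476562, 351.200927734375), (51.8292121887207, 114.27118682861328), 31.23145294189453) 0.041963129319870694 675
top 0
plate ((559.6378784179688, 350.0734558105469), (51.47016906738281, 110.44497680664062), 30.48324966430664) 0.04165872837102166 766
[ 0.53  -0.05  -1.309  0.   ] -75.0 nan
[ 0.53  -0.05  -1.309  0.   ] -75.0 nan
[ 0.53  -0.05  -1.309  0.   ] -75.0 nan
  return _methods._mean(a, axis=axis, dtype=dtype,
  ret = ret.dtype.type(ret / rcount)
```

```bash
sed -i 's/(hsv\[...,1\]>45)/(hsv[...,1]>25)/' m.py; python3 -c "
from h import *
im=np.load('/tmp/top.npz')['im'];h=cv2.cvtColor(im,cv2.COLOR_RGB2HSV);print(h[184,372],h[205,303],h[300,300])"; python3 m.py
```

```text
[ 88  23 146] [ 84  26 148] [ 45   4 139]
{'grip_point_offset': 0.0188}
side 23
plate ((560.2861938476562, 351.200927734375), (51.8292121887207, 114.27118682861328), 31.23145294189453) 0.041963129319870694 675
top 859
plate ((559.6378784179688, 350.0734558105469), (51.47016906738281, 110.44497680664062), 30.48324966430664) 0.04165872837102166 766
[ 5.0930e-01 -2.6500e-02 -1.1679e+00 -4.0000e-04] -66.92 0.0009528952841566206
[ 5.3390e-01 -6.5300e-02 -1.2086e+00 -7.0000e-04] -69.25 0.0015209086781895614
[ 5.332e-01 -6.550e-02 -1.207e+00 -8.000e-04] -69.16 0.001558480901049153
```

```bash
sed -i 's/(hsv\[...,1\]>25)/(hsv[...,1]>14)/' m.py; python3 m.py
cat > /tmp/o.py <<'E'
from h import *
import sys
o=np.array([float(a) for a in sys.argv[1:3]]+[0]); M=R.from_euler('z',float(sys.argv[3])).as_matrix()
out=[]
for c in("top","side"):
    im=np.load(f'/tmp/{c}.npz')['im'][...,::-1].copy(); S=4
    c0=(260,120) if c=='top' else (260,130)
    im=cv2.resize(im[c0[1]:c0[1]+140,c0[0]:c0[0]+150],None,fx=S,fy=S)
    def px(X):
        r=project(c,o+M@(np.array(X)/1e3)); return (int((r[1]-c0[0]+.5)*S),int((r[0]-c0[1]+.5)*S))
    for rect,z,col in(((-110,150,-55,55),24,(0,0,255)),((-35,115,-26,26),264,(0,255,0)),((-50,45,-22,22),50,(255,0,0)),((-84,-60,29,63),221.5,(0,255,255)),((-21,1,60,135),205,(255,0,255))):
        a,b,e,f=rect; cv2.polylines(im,[np.array([px((u,v,z)) for u,v in((a,e),(b,e),(b,f),(a,f))])],True,col,1)
    out.append(im)
v=np.hstack(out); cv2.imwrite('pics/ov.png',cv2.resize(v,(800,int(v.shape[0]*800/v.shape[1])),interpolation=cv2.INTER_AREA))
E
```

```text
{'grip_point_offset': 0.0188}
side 1224
plate ((560.2861938476562, 351.200927734375), (51.8292121887207, 114.27118682861328), 31.23145294189453) 0.041963129319870694 675
top 2563
plate ((559.6378784179688, 350.0734558105469), (51.47016906738281, 110.44497680664062), 30.48324966430664) 0.04165872837102166 766
[ 5.3060e-01 -7.3200e-02 -1.1949e+00  3.0000e-04] -68.46 0.0014396537731200532
[ 5.3350e-01 -6.7500e-02 -1.1978e+00 -6.0000e-04] -68.63 0.0016589459434519088
[ 5.3210e-01 -7.2700e-02 -1.1827e+00 -4.0000e-04] -67.76 0.0017341357697220755
```

```bash
python3 /tmp/o.py .532 -.0705 -1.192
```

```text
(no output)
```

View pics/ov.png

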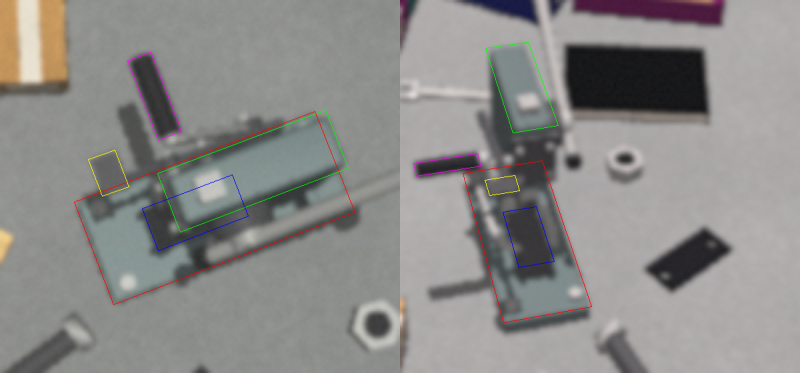

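```bash
cat >> h.py <<'E'
O=np.array([.532,-.0705,0]); YAW=-1.192
def rot(yaw,lean):  # tool orientation in a frame of heading yaw, leaning back (deg)
    L=np.deg2rad(lean); return R.from_euler('z',yaw)*R.from_matrix(np.array([[-np.cos(L),0,-np.sin(L)],[0,1,0],[np.sin(L),0,-np.cos(L)]]).T)
def W(x,y,z): return O+R.from_euler('z',YAW).apply(np.array([x,y,z])/1e3)
def toP(X): return R.from_euler('z',YAW).inv().apply(X-O)*1e3
def rows(*tg):
    o=observe(); T0=R.from_rotvec(o['orientation']); p=np.array(o['ee_pos'])
    print('t',round(o['time_s'],2),'press mm',toP(p).round(1),'F',o['wrist_force'].round(1),'q',np.round(o['q'],2),'gap',round(o['finger_gap']*94,1))
    for X,r in tg:
        d=T0.inv().apply(X-p)/.5; w=np.rad2deg((T0.inv()*r).as_rotvec())/30
        print(np.r_[d,w].round(4).tolist())
E
python3 - <<'E'
from h import *
v=rot(YAW,0)
rows((W(-60,118,205),v),(W(-60,118,185),v),(W(117,118,185),v))
print(W(-60,118,205),W(117,118,185))
E
```

```text
t 1.3 press mm [-649.5  -77.7  205.4] F [0.4 0.3 0. ] q [ 1.09  0.3   1.52  0.    1.32 -0.07] gap 94.0
[-1.1128, -0.5523, 0.0009, -0.0, -0.0, 1.492]
[-1.1128, -0.5523, 0.0409, -0.0, -0.0, 1.492]
[-1.3641, -0.8015, 0.0409, -0.0, -0.0, 1.492]
[0.61944689 0.02888331 0.205     ] [ 0.68490191 -0.13556924  0.185     ]
```

Request:
step_arm(increments=[[-0.1,-0.05,-0.05,0,0,0.3],[-0.22,-0.11,-0.08,0,0,0.6],[-0.35,-0.17,-0.08,0,0,0.9],[-0.47,-0.23,-0.08,0,0,0.9],[-0.6,-0.3,-0.08,0,0,0.9],[-0.6,-0.3,-0.08,0,0,0.9]], jaw=1, force=50)

```text
time_s: 2.05
ee_pos: [0.4362, 0.2446, 0.2455]
orientation: [1.344, 2.839, 0.0]
wrist_force: [-0.3, -0.3, 0.3]
finger_gap: 0.398
finger_force: 0.0
```

Run:
```python
from h import *
v=rot(YAW,0)
rows((W(-60,118,225),v),(W(-60,118,185),v),(W(117,118,185),v))
```

```text
t 2.05 press mm [-328.2   27.5  245.5] F [-0.3 -0.3  0.3] q [ 0.44  0.16  1.6  -0.    1.38 -0.25] gap 37.4
[-0.5661, 0.0101, 0.0412, 0.0003, 0.0003, 0.5877]
[-0.566, 0.0101, 0.1212, 0.0003, 0.0003, 0.5877]
[-0.9034, -0.0971, 0.1213, 0.0003, 0.0003, 0.5877]
```

Request:
step_arm(increments=[[-0.11,0,0.02,0,0,0.3],[-0.22,0,0.04,0,0,0.588],[-0.34,0.01,0.04,0,0,0.588],[-0.46,0.01,0.04,0,0,0.588],[-0.56,0.01,0.1,0,0,0.588],[-0.566,0.01,0.121,0,0,0.588],[-0.566,0.01,0.121,0,0,0.588]])

```text
time_s: 2.92
ee_pos: [0.618, 0.0319, 0.1843]
orientation: [-1.76, -2.6, 0.001]
wrist_force: [-0.7, -0.3, 0.1]
finger_gap: 0.007
finger_force: 0.0
```

Run:
```python
from h import *
v=rot(YAW,0)
rows((W(-60,118,185),v),(W(90,118,185),v),(W(97,118,185),v))
```

```text
t 2.92 press mm [-63.3 117.8 184.3] F [-0.7 -0.3  0.1] q [-0.01  0.47  1.34  0.    1.34 -0.39] gap 0.7
[-0.0067, 0.0004, -0.0015, -0.0027, -0.0014, 0.0037]
[-0.3067, -0.0002, -0.0017, -0.0027, -0.0014, 0.0037]
[-0.3207, -0.0002, -0.0017, -0.0027, -0.0014, 0.0037]
```

Request:
step_arm(increments=[[-0.03,0,0,0,0,0],[-0.06,0,0,0,0,0],[-0.1,0,0,0,0,0],[-0.14,0,0,0,0,0],[-0.18,0,0,0,0,0],[-0.22,0,0,0,0,0],[-0.26,0,0,0,0,0],[-0.29,0,0,0,0,0],[-0.305,0,0,0,0,0],[-0.31,0,0,0,0,0],[-0.31,0,0,0,0,0]])

```text
time_s: 4.3
ee_pos: [0.6758, -0.1115, 0.184]
orientation: [-1.758, -2.6, -0.001]
wrist_force: [-1.3, 9.1, -6.4]
finger_gap: 0.005
finger_force: 4.2
```

Run:
```python
from h import *
v=rot(YAW,0)
rows((W(97,118,185),v))
im,d=capture('side'); P=cloud('side',d); cv2.imwrite('pics/s1.png',cv2.resize(im[120:260,240:400,::-1],None,fx=4,fy=4))
```

```text
t 4.3 press mm [ 91.3 118.5 184. ] F [-1.3  9.1 -6.4] q [-0.22  0.63  1.1   0.    1.42 -0.6 ] gap 0.4
[-0.0114, -0.001, -0.002, -0.002, -0.0058, 0.0056]
```

View pics/s1.png

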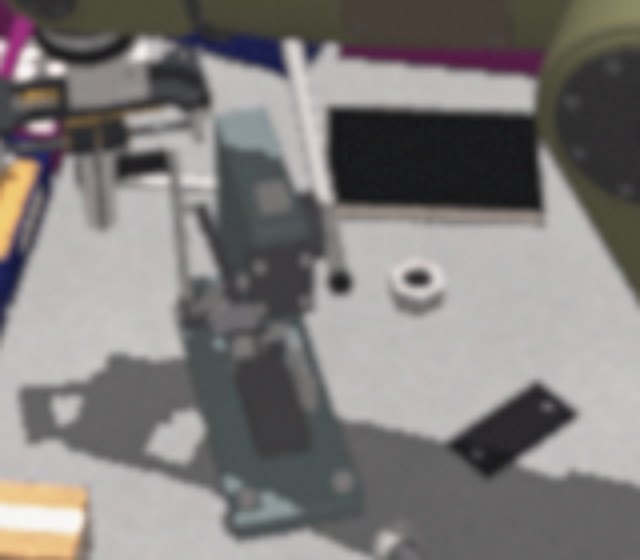

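The handle grip at about (145,165) in the crop is pushed well back and the finger is on it. I'll push a little further, then back off and check the latch.

Request:
step_arm(increments=[[-0.008,0,0,0,0,0],[-0.016,0,0,0,0,0],[-0.018,0,0,0,0,0],[-0.018,0,0,0,0,0]])

```text
time_s: 4.85
ee_pos: [0.6788, -0.1196, 0.1836]
orientation: [-1.757, -2.599, -0.001]
wrist_force: [-3.6, 8.8, -6.9]
finger_gap: 0.006
finger_force: 4.8
```

Request:
step_arm(increments=[[0.02,0,0,0,0,0],[0.05,0,0,0,0,0],[0.1,0,0,0,0,0],[0.1,0,0,0,0,0]])

```text
time_s: 5.35
ee_pos: [0.6607, -0.0732, 0.1855]
orientation: [1.758, 2.603, 0.0]
wrist_force: [0.5, -0.4, -0.2]
finger_gap: 0.006
finger_force: 0.0
```

Run:
```python
from h import *
v=rot(YAW,0)
rows((W(-60,118,185),v))
for c in('side','top'):
    im,d=capture(c);P=cloud(c,d)
    hand=W(103,95,226); i,j=project(c,hand).astype(int); print(c,i,j,im[i-4:i+5:2,j].mean(1),P[i-4:i+5:2,j,2].round(3), 'was', *[P[int(a),int(b),2].round(3) for a,b in [project(c,W(-10,95,205))]])
    cv2.imwrite(f'pics/{c}2.png',cv2.resize(im[120:260,240:400,::-1],None,fx=4,fy=4))
```

```text
t 5.35 press mm [ 50.1 118.6 185.5] F [ 0.5 -0.4 -0.2] q [-0.17  0.58  1.18 -0.    1.39 -0.55] gap 0.6
[0.2201, -0.0003, 0.0009, 0.001, 0.001, 0.0071]
side 162 271 [ 59.66666667  42.          45.          42.         110.66666667] [ 0.306  0.309  0.304  0.296 -0.002] was -0.0
top 137 363 [63.         53.66666667 48.33333333 58.         62.33333333] [0.448 0.463 0.47  0.48  0.492] was 0.525
```

```bash
cat >> h.py <<'E'
PC=np.array([.560,.3506,.038]); PY=-1.033; LEAN=37
def plate_tcp(dz,back=0,xg=-20):
    r=rot(PY,LEAN); z=r.apply([0,0,1]); return PC+R.from_euler('z',PY).apply([xg/1e3,0,0])+z*(.016-back)+[0,0,dz],r
E
python3 - <<'E'
from h import *
print(toP(PC))
rows((W(-150,118,260),rot(YAW,12)),(plate_tcp(0,.14)[0],rot((YAW+PY)/2,20)),plate_tcp(0,.14),plate_tcp(0,0))
E
```

```text
[-380.89393499  181.73887941   38.        ]
t 5.45 press mm [ 51.5 118.4 185.3] F [-0.4 -0.3 -0. ] q [-0.17  0.58  1.18 -0.    1.39 -0.55] gap 0.5
[0.4029, 0.0003, -0.1496, 0.0012, -0.3988, 0.0043]
[1.0515, 0.0992, 0.0959, -0.025, -0.6651, -0.146]
[1.0515, 0.0992, 0.0959, -0.096, -1.2295, -0.2889]
[0.8852, 0.1254, 0.3197, -0.096, -1.2295, -0.2889]
```

Request:
step_arm(increments=[[0.1,0,-0.02,0,0,0],[0.22,0,-0.08,0,0,0],[0.34,0.02,-0.12,0,-0.2,0],[0.46,0.03,-0.12,0,-0.4,0],[0.58,0.04,-0.1,0,-0.65,-0.05],[0.7,0.06,-0.05,0,-0.9,-0.1],[0.8,0.08,-0.02,0,-0.95,-0.15],[0.9,0.09,0,0,-0.95,-0.15],[0.95,0.09,0,0,-0.95,-0.15]], jaw=0)

```text
time_s: 6.58
ee_pos: [0.5255, 0.3852, 0.1834]
orientation: [1.422, 2.3, -0.387]
wrist_force: [0.9, -0.0, 0.3]
finger_gap: 0.927
finger_force: 0.0
```

Run:
```python
from h import *
rows(plate_tcp(0,.12),plate_tcp(0,0.04),plate_tcp(0,0))
```

```text
t 6.58 press mm [-425.8  162.5  183.4] F [ 0.9 -0.   0.3] q [ 0.76  0.66  1.12 -0.47  1.54  0.36] gap 87.1
[0.1225, 0.0207, 0.0748, -0.1168, -0.2846, -0.1072]
[0.0991, 0.0311, 0.2327, -0.1168, -0.2846, -0.1072]
[0.0874, 0.0363, 0.3117, -0.1168, -0.2846, -0.1072]
```

Request:
step_arm(increments=[[0.06,0.01,0.04,-0.06,-0.15,-0.05],[0.12,0.02,0.075,-0.117,-0.285,-0.107],[0.11,0.025,0.14,-0.117,-0.285,-0.107],[0.1,0.03,0.22,-0.117,-0.285,-0.107],[0.099,0.031,0.233,-0.117,-0.285,-0.107],[0.099,0.031,0.233,-0.117,-0.285,-0.107]])

```text
time_s: 7.32
ee_pos: [0.5436, 0.3786, 0.0595]
orientation: [1.261, 2.213, -0.418]
wrist_force: [-0.4, 0.1, 0.2]
finger_gap: 1.002
finger_force: 0.0
```

Run:
```python
from h import *
rows(plate_tcp(0,0))
im,d=capture('side'); cv2.imwrite('pics/s3.png',cv2.resize(im[220:390,180:380,::-1],None,fx=3,fy=3))
im2,d=capture('top'); cv2.imwrite('pics/t3.png',im2[...,::-1])
# latch check: handle position in top view depth
for c in('side','top'):
    im,d=capture(c);P=cloud(c,d)
    m=(P[...,2]>.18)&(P[...,2]<.245)&(d>0)
    Q=toP(P[m]); k=(abs(Q[:,1]-98)<37)&(abs(Q[:,0]-50)<130); print(c,k.sum(),Q[k].mean(0) if k.any() else '')
```

```text
t 7.33 press mm [-413.   176.9   59.5] F [-0.4  0.1  0.2] q [ 0.79  0.82  1.21 -0.64  1.35  0.48] gap 94.2
[0.0059, -0.0006, 0.0813, 0.0019, -0.0005, -0.0065]
side 172 [ 92.17983564  95.15816325 229.93479373]
top 305 [ 99.7222916   96.7973852  233.49577038]
```

View pics/s3.png

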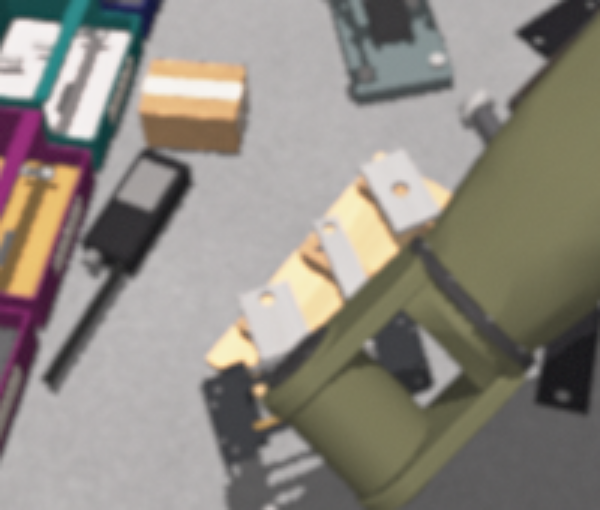

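The handle is latched back (press x about 100), and the plate at (280,320) is undisturbed. Going in to grip.

Request:
step_arm(increments=[[0.006,0,0.03,0,0,0],[0.006,0,0.06,0,0,0],[0.006,0,0.081,0,0,0],[0.006,0,0.081,0,0,0]])

```text
time_s: 8.02
ee_pos: [0.5545, 0.3587, 0.0236]
orientation: [1.261, 2.214, -0.421]
wrist_force: [0.5, 0.3, 0.4]
finger_gap: 1.002
finger_force: 0.0
```

Request:
step_arm(increments=[[0,0,0,0,0,0],[0,0,0,0,0,0],[0,0,0,0,0,0],[0,0,0,0,0,0],[0,0,0,0,0,0],[0,0,0,0,0,0]], jaw=1, force=50)

```text
time_s: 8.78
ee_pos: [0.5508, 0.3559, 0.0242]
orientation: [1.262, 2.213, -0.438]
wrist_force: [-31.8, -23.1, 18.3]
finger_gap: 0.53
finger_force: 50.4
```

Run:
```python
from h import *
x,r=plate_tcp(0,0)
rows((x,r),(x+[0,0,.08],r))
```

```text
t 8.78 press mm [-389.2  175.1   24.2] F [-31.8 -23.1  18.3] q [ 0.76  0.85  1.25 -0.66  1.29  0.5 ] gap 49.8
[0.0005, 0.0104, -0.0031, -0.0244, 0.0088, 0.0006]
[-0.0964, 0.0087, -0.1305, -0.0244, 0.0088, 0.0006]
```

The −y force comes from a finger bearing on the skewed rail. I'll shift the command sideways to null it, then lift and recheck.

Request:
step_arm(increments=[[0,-0.005,0,0,0,0],[0,-0.01,0,0,0,0],[0,-0.01,0,0,0,0]])

```text
time_s: 9.15
ee_pos: [0.5498, 0.3556, 0.0246]
orientation: [1.261, 2.213, -0.424]
wrist_force: [-2.4, -9.5, 3.4]
finger_gap: 0.527
finger_force: 51.9
```

Run:
```python
from h import *
x=np.array(observe()['ee_pos']);r=R.from_rotvec(observe()['orientation'])
rows((x+[0,0,.02],r),(x+[0,0,.1],r)); print(observe()['finger_force'])
```

```text
t 9.15 press mm [-389.3  174.1   24.6] F [-2.4 -9.5  3.4] q [ 0.76  0.84  1.27 -0.66  1.28  0.5 ] gap 49.5
[-0.0241, -0.0, -0.0319, 0.0, 0.0, 0.0]
[-0.1207, -0.0001, -0.1595, 0.0, 0.0, 0.0]
51.92872517276555
```

Request:
step_arm(increments=[[-0.006,0,-0.008,0,0,0],[-0.012,0,-0.016,0,0,0],[-0.024,0,-0.032,0,0,0],[-0.06,0,-0.08,0,0,0],[-0.12,0,-0.16,0,0,0],[-0.17,0,-0.224,0,0,0],[-0.17,0,-0.224,0,0,0]])

```text
time_s: 10.02
ee_pos: [0.5509, 0.3573, 0.1691]
orientation: [1.262, 2.212, -0.411]
wrist_force: [-0.5, -0.5, -4.4]
finger_gap: 0.528
finger_force: 49.8
```

Run:
```python
from h import *
o=observe(); x=np.array(o['ee_pos']);r=R.from_rotvec(o['orientation']); print(o['finger_gap']*94,o['finger_force'],o['wrist_force'].round(1))
# predicted plate in tool frame: measure
for c in('side','top'):
    im,d=capture(c);P=cloud(c,d); np.savez(f'/tmp/{c}4.npz',im=im,d=d)
    L=r.inv().apply((P-x).reshape(-1,3)).reshape(P.shape)
    m=(np.linalg.norm(L+[0,0,.016],axis=2)<.1)&(d>0)
    hsv=cv2.cvtColor(im,cv2.COLOR_RGB2HSV)
    i,j=project(c,x).astype(int); print(c,i,j)
    S=4;a,b=max(i-65,0),max(j-75,0)
    cv2.imwrite(f'pics/{c}4.png',cv2.resize(im[a:a+130,b:b+150,::-1],None,fx=2.66,fy=2.66,interpolation=2)); np.save(f'/tmp/{c}4o.npy',[a,b])
a=[cv2.imread(f'pics/{c}4.png') for c in('side','top')]; h=min(q.shape[0] for q in a); cv2.imwrite('pics/g4.png',np.hstack([q[:h] for q in a]))
```

```text
49.61765093046099 49.767975211143494 [-0.5 -0.5 -4.4]
side 310 274
top 183 155
```

View pics/g4.png

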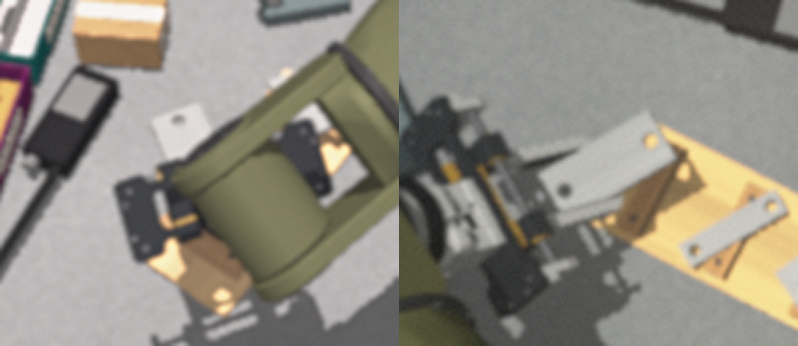

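```bash
cat > ip.py <<'E'
from h import *
o=observe(); x=np.array(o['ee_pos']);r=R.from_rotvec(o['orientation'])
H=r*rot(0,37).inv()   # nominal plate frame in world
g=x-r.apply([0,0,.016]) # expected grasp point, plate mid thickness
print('grasp pt',g)
for c in('top','side'):
    f=np.load(f'/tmp/{c}4.npz'); im,d=f['im'],f['d'];P=cloud(c,d); hsv=cv2.cvtColor(im,cv2.COLOR_RGB2HSV)
    L=H.inv().apply((P-g).reshape(-1,3)).reshape(P.shape)*1e3
    m=(d>0)&(abs(L[...,2]-4)<18)&(abs(L[...,1])<32)&(L[...,0]>-50)&(L[...,0]<100)&(hsv[...,2]>110)&(hsv[...,1]<40)
    n,l,s,_=cv2.connectedComponentsWithStats(m.astype(np.uint8)); k=1+s[1:,4].argmax(); Q=L[l==k]
    for _ in range(4):
        A=np.c_[Q[:,:2],np.ones(len(Q))]; co=np.linalg.lstsq(A,Q[:,2],rcond=None)[0]; e=Q[:,2]-A@co; Q=Q[abs(e)<max(2.5*e.std(),1.5)]
    print(c,len(Q),'slopes deg',np.rad2deg(co[:2]).round(2),'z0',co[2].round(2),'x',np.percentile(Q[:,0],[0,1,99,100]).round(1),'y',np.percentile(Q[:,1],[0,1,99,100]).round(1), 'rect',cv2.minAreaRect(Q[:,:2].astype(np.float32)))
E
python3 ip.py
```

```text
grasp pt [0.54485097 0.3645897  0.17706982]
top 943 slopes deg [-0.71  1.57] z0 6.84 x [-33.8 -32.6  74.9  76.2] y [-31.9 -27.7  28.   31.8] rect ((21.199798583984375, 0.13323974609375), (109.54083251953125, 63.72128677368164), 0.8575088381767273)
side 302 slopes deg [-0.89  1.05] z0 10.58 x [21.2 24.4 75.2 76. ] y [-19.8 -19.   30.4  31. ] rect ((49.043827056884766, 5.2806549072265625), (55.003509521484375, 50.39290237426758), 1.4307125806808472)
```

```bash
cat >> h.py <<'E'
RT=rot(YAW,37.8)
def T(x,y,z):  # tcp for plate centre at press x,y and underside z
    return W(x-21,y,z+3)+RT.apply([0,0,.016]),RT
def where():
    o=observe(); r=R.from_rotvec(o['orientation']); p=toP(o['ee_pos']-r.apply([0,0,.016]))+[21,0,-3]
    print('plate est',p.round(1),'Fpress',R.from_euler('z',YAW).inv().apply(o['wrist_force']).round(1),'gapmm',round(o['finger_gap']*94,1))
E
python3 - <<'E'
from h import *
where(); rows(T(-150,2,100),T(-130,2,62),T(-18,2,62)); print(T(-150,2,100)[0])
E
```

```text
plate est [-378.5  172.8  174.1] Fpress [ 0.5 -0.2 -4.1] gapmm 49.4
t 10.12 press mm [-390.   174.4  164.3] F [ 0.  -0.6 -4.1] q [ 0.76  0.67  1.2  -0.63  1.46  0.36] gap 49.4
[-0.2292, -0.4125, 0.3569, 0.1849, -0.0276, 0.2376]
[-0.215, -0.4189, 0.4414, 0.1849, -0.0276, 0.2376]
[-0.3918, -0.454, 0.5744, 0.1849, -0.0276, 0.2376]
[0.47424848 0.08000615 0.09035752]
```

Request:
step_arm(increments=[[-0.03,-0.06,0.04,0.03,0,0.04],[-0.07,-0.13,0.1,0.06,0,0.08],[-0.11,-0.2,0.16,0.1,-0.01,0.12],[-0.15,-0.27,0.22,0.13,-0.02,0.16],[-0.19,-0.34,0.29,0.16,-0.02,0.2],[-0.229,-0.41,0.35,0.185,-0.028,0.238],[-0.229,-0.412,0.357,0.185,-0.028,0.238],[-0.229,-0.412,0.357,0.185,-0.028,0.238]])

```text
time_s: 11.12
ee_pos: [0.4746, 0.0803, 0.0902]
orientation: [1.433, 2.112, -0.491]
wrist_force: [0.4, 0.7, -2.4]
finger_gap: 0.526
finger_force: 49.8
```

Run:
```python
from h import *
where(); rows(T(-150,2,62),T(-60,2,62),T(-18,2,62))
```

```text
plate est [-150.2    2.5   99.8] Fpress [-0.5  0.7 -2.4] gapmm 49.4
t 11.12 press mm [-161.4    2.4   90.2] F [ 0.4  0.7 -2.4] q [ 0.44  0.37  1.89 -0.76  1.08  0.5 ] gap 49.4
[0.0461, -0.0008, 0.0599, -0.0013, 0.0001, 0.0001]
[-0.0962, -0.0008, 0.1703, -0.0013, 0.0001, 0.0001]
[-0.1625, -0.0007, 0.2218, -0.0013, 0.0001, 0.0001]
```

Request:
step_arm(increments=[[0.023,0,0.03,0,0,0],[0.046,-0.001,0.06,0,0,0],[0,-0.001,0.096,0,0,0],[-0.05,-0.001,0.134,0,0,0],[-0.096,-0.001,0.17,0,0,0],[-0.096,-0.001,0.17,0,0,0],[-0.096,-0.001,0.17,0,0,0]])

```text
time_s: 12.0
ee_pos: [0.5073, -0.003, 0.0523]
orientation: [1.433, 2.112, -0.491]
wrist_force: [-0.3, 0.8, -3.6]
finger_gap: 0.528
finger_force: 49.8
```

Run:
```python
from h import *
where(); rows(T(-16,2,60),T(-16,2,50))
out=[]
for c in('side','top'):
    im,d=capture(c); np.savez(f'/tmp/{c}5.npz',im=im,d=d); i,j=project(c,W(-40,0,60)).astype(int); S=5
    a=cv2.resize(im[i-40:i+40,j-40:j+40,::-1],None,fx=S,fy=S,interpolation=2)
    def px(X): q=project(c,W(*X)); return int((q[1]-j+40.5)*S),int((q[0]-i+40.5)*S)
    cv2.line(a,px((5,-26.5,62)),px((40,-26.5,62)),(0,0,255),1); cv2.line(a,px((45,-22,66)),px((45,22,66)),(0,255,0),1)
    out.append(a)
cv2.imwrite('pics/g5.png',np.hstack(out))
```

```text
plate est [-60.6   2.   62. ] Fpress [-0.9  0.  -3.6] gapmm 49.6
t 12.0 press mm [-71.8   2.   52.3] F [-0.3  0.8 -3.6] q [ 0.25  0.43  1.91 -0.87  0.92  0.46] gap 49.6
[-0.0682, 0.0, 0.0578, -0.0002, -0.0002, 0.0003]
[-0.0559, 0.0, 0.0736, -0.0002, -0.0002, 0.0003]
```

View pics/g5.png

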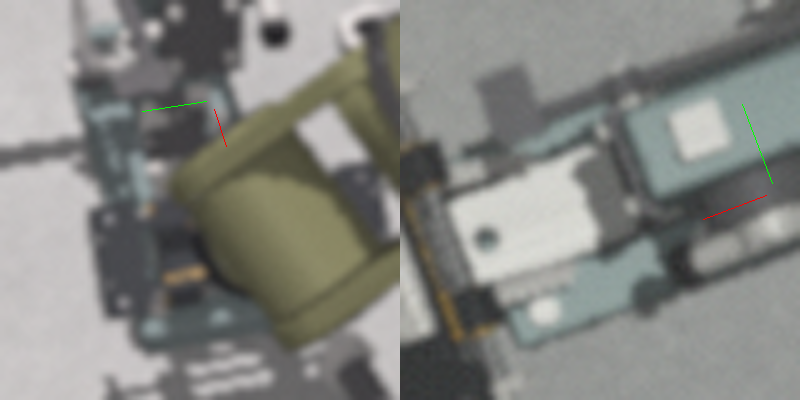

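The plate at (525,215) in the right half is parallel to the press and clear of the fence line. I'll check the angle numerically while I advance.

Run:
```python
from h import *
f=np.load('/tmp/top5.npz'); im,d=f['im'],f['d'];P=cloud('top',d); hsv=cv2.cvtColor(im,cv2.COLOR_RGB2HSV)
Q=toP(P.reshape(-1,3)).reshape(P.shape); m=(d>0)&(abs(Q[...,2]-70)<10)&(hsv[...,2]>170)&(abs(Q[...,1])<40)&(Q[...,0]>-140)&(Q[...,0]<0)
q=Q[m]; print(len(q),q.mean(0),cv2.minAreaRect(q[:,:2].astype(np.float32)))
lo=[];hi=[]
for a in range(-105,-50,5):
    s=q[abs(q[:,0]-a)<2.5]
    if len(s)>5: print(a,s[:,1].min().round(1),s[:,1].max().round(1),np.median(s[:,2]).round(1))
```

```text
458 [-80.51675768   3.74280751  70.21643214] ((-77.6767578125, -1.1394062042236328), (76.5517349243164, 59.147850036621094), 0.16823160648345947)
-105 -17.9 26.7 70.2
-100 -17.7 26.0 69.8
-95 -19.1 25.1 70.4
-90 -17.8 26.3 69.2
-85 -29.2 26.6 70.7
-80 -27.6 26.3 69.8
-75 -29.2 25.6 70.6
-70 -30.7 27.5 69.3
-65 -19.6 28.5 70.9
-60 -18.1 28.5 70.0
-55 -20.1 27.3 69.8
```

Request:
step_arm(increments=[[-0.02,0,0.017,0,0,0],[-0.04,0,0.034,0,0,0],[-0.06,0,0.051,0,0,0],[-0.068,0,0.058,0,0,0],[-0.068,0,0.058,0,0,0]])

```text
time_s: 12.72
ee_pos: [0.5236, -0.0464, 0.0509]
orientation: [1.435, 2.111, -0.493]
wrist_force: [-4.3, -5.0, -5.0]
finger_gap: 0.529
finger_force: 49.8
```

Run:
```python
from h import *
where(); rows(T(-16,2,50),T(-16,2,46))
```

```text
plate est [-14.3   1.2  60.5] Fpress [ 3.  -5.8 -5. ] gapmm 49.7
t 12.72 press mm [-25.5   1.1  50.9] F [-4.3 -5.  -5. ] q [ 0.15  0.44  1.9  -0.9   0.87  0.4 ] gap 49.7
[0.0156, 0.0017, 0.0146, -0.0038, 0.0011, -0.0024]
[0.0205, 0.0017, 0.0209, -0.0038, 0.0011, -0.0024]
```

Request:
step_arm(increments=[[0,0,0,0,0,0],[0,0,0,0,0,0]])

```text
time_s: 12.98
ee_pos: [0.5235, -0.046, 0.0509]
orientation: [1.434, 2.111, -0.493]
wrist_force: [-3.7, -4.9, -4.6]
finger_gap: 0.53
finger_force: 49.8
```

Run:
```python
from h import *
where(); print(observe()['moment'].round(2)); rows(T(-16,2,50),T(-16,2,46))
out=[]
for c in('side','top'):
    im,d=capture(c); i,j=project(c,W(-50,0,80)).astype(int); S=5
    out.append(cv2.resize(im[i-40:i+40,j-40:j+40,::-1],None,fx=S,fy=S,interpolation=2))
    P=cloud(c,d); Q=toP(P.reshape(-1,3)).reshape(P.shape)
    if c=='top':
        m=(d>0)&(abs(Q[...,0]+25)<25)&(abs(Q[...,1]-45)<35)&(Q[...,2]>40); 
        for y in range(15,80,5): print(y,[ (a,*np.percentile(Q[...,2][m&(abs(Q[...,1]-y)<2.5)&(abs(Q[...,0]-a)<3)],[10,90]).round()) for a in range(-45,0,10) if (m&(abs(Q[...,1]-y)<2.5)&(abs(Q[...,0]-a)<3)).sum()>2])
cv2.imwrite('pics/g6.png',np.hstack(out))
```

```text
plate est [-14.8   1.2  60.5] Fpress [ 3.2 -5.3 -4.6] gapmm 49.9
[ 0.02  0.91 -0.55]
t 12.97 press mm [-25.9   1.2  50.9] F [-3.7 -4.9 -4.6] q [ 0.15  0.44  1.9  -0.9   0.87  0.4 ] gap 49.9
[0.0149, 0.0017, 0.015, -0.0036, 0.0013, -0.001]
[0.0198, 0.0017, 0.0214, -0.0036, 0.0013, -0.001]
15 [(-45, np.float64(64.0), np.float64(72.0)), (-35, np.float64(68.0), np.float64(249.0)), (-25, np.float64(260.0), np.float64(265.0)), (-15, np.float64(261.0), np.float64(265.0)), (-5, np.float64(259.0), np.float64(264.0))]
20 [(-45, np.float64(65.0), np.float64(70.0)), (-35, np.float64(66.0), np.float64(248.0)), (-25, np.float64(262.0), np.float64(264.0)), (-15, np.float64(261.0), np.float64(264.0)), (-5, np.float64(261.0), np.float64(264.0))]
25 [(-45, np.float64(67.0), np.float64(83.0)), (-35, np.float64(64.0), np.float64(236.0))]
30 [(-45, np.float64(72.0), np.float64(93.0)), (-25, np.float64(207.0), np.float64(210.0)), (-15, np.float64(207.0), np.float64(213.0))]
35 [(-45, np.float64(87.0), np.float64(216.0)), (-35, np.float64(73.0), np.float64(213.0)), (-25, np.float64(209.0), np.float64(215.0)), (-15, np.float64(211.0), np.float64(216.0)), (-5, np.float64(160.0), np.float64(209.0))]
40 [(-45, np.float64(87.0), np.float64(212.0)), (-35, np.float64(81.0), np.float64(213.0)), (-25, np.float64(208.0), np.float64(216.0)), (-15, np.float64(212.0), np.float64(215.0)), (-5, np.float64(205.0), np.float64(211.0))]
45 []
50 []
55 []
60 []
65 []
70 []
75 []
```

View pics/g6.png

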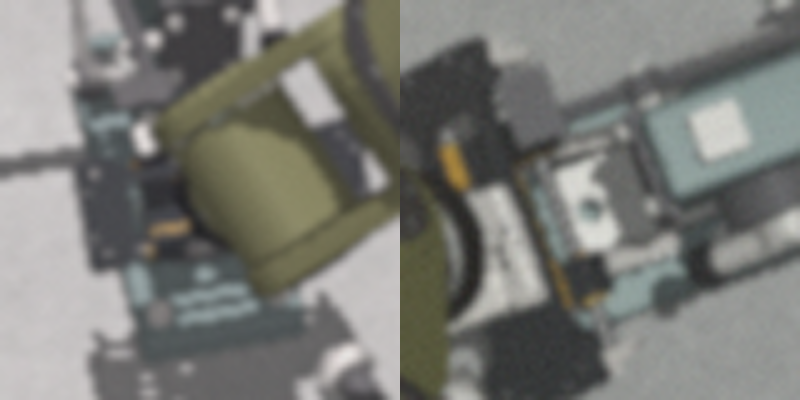

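Request:
step_arm(increments=[[0,-0.002,0,0,0,0],[0,-0.004,0,0,0,0],[0,-0.004,0,0,0,0]])

```text
time_s: 13.45
ee_pos: [0.5225, -0.0457, 0.0513]
orientation: [1.433, 2.111, -0.489]
wrist_force: [-0.6, 0.3, -3.4]
finger_gap: 0.529
finger_force: 49.8
```

Run:
```python
from h import *
where(); print(R.from_euler('z',YAW).inv().apply(observe()['moment']).round(2))
```

```text
plate est [-15.4   0.3  61. ] Fpress [-0.5 -0.5 -3.4] gapmm 49.7
[-0.02  0.7   0.03]
```

Run:
```python
from h import *
rows(T(-16,0,54),T(-16,0,50))
```

```text
t 13.45 press mm [-26.6   0.3  51.3] F [-0.6  0.3 -3.4] q [ 0.15  0.44  1.9  -0.9   0.87  0.41] gap 49.7
[0.0095, -0.0007, 0.0103, 0.0021, 0.0006, -0.0016]
[0.0144, -0.0007, 0.0166, 0.0021, 0.0006, -0.0016]
```

Request:
step_arm(increments=[[0.003,0,0.003,0,0,0],[0.006,0,0.006,0,0,0],[0.01,0,0.01,0,0,0],[0.013,0,0.013,0,0,0],[0.013,0,0.013,0,0,0]])

```text
time_s: 14.08
ee_pos: [0.5218, -0.0447, 0.0419]
orientation: [1.433, 2.112, -0.49]
wrist_force: [-0.6, -0.8, -3.2]
finger_gap: 0.524
finger_force: 49.8
```

Run:
```python
from h import *
where(); print(R.from_euler('z',YAW).inv().apply(observe()['moment']).round(2))
rows(T(-16,0,50))
```

```text
plate est [-16.6   0.1  51.5] Fpress [ 0.5 -0.8 -3.2] gapmm 49.2
[-0.06  0.74 -0.  ]
t 14.07 press mm [-27.8   0.1  41.9] F [-0.6 -0.8 -3.2] q [ 0.16  0.45  1.91 -0.92  0.85  0.43] gap 49.2
[0.0009, -0.0001, 0.0031, 0.0005, 0.0004, -0.0008]
```

Request:
step_arm(increments=[[0.0012,0,0.0016,0,0,0],[0.0025,0,0.0032,0,0,0],[0.0025,0,0.0032,0,0,0]])

```text
time_s: 14.45
ee_pos: [0.522, -0.0447, 0.0402]
orientation: [1.433, 2.111, -0.49]
wrist_force: [-1.0, 0.7, -2.0]
finger_gap: 0.524
finger_force: 49.8
```

Request:
step_arm(increments=[[0.0012,0,0.0016,0,0,0],[0.0012,0,0.0016,0,0,0]])

```text
time_s: 14.7
ee_pos: [0.522, -0.0447, 0.04]
orientation: [1.433, 2.11, -0.49]
wrist_force: [-8.3, 4.2, 12.8]
finger_gap: 0.524
finger_force: 49.8
```

Run:
```python
from h import *
where(); print(R.from_euler('z',YAW).inv().apply(observe()['moment']).round(2))
```

```text
plate est [-16.5   0.2  49.7] Fpress [-7.  -6.2 12.8] gapmm 49.2
[-1.14  0.07 -0.75]
```

Request:
step_arm(increments=[[-0.0007,0,-0.001,0,0,0],[-0.004,0,0.0015,0,0,0],[-0.007,0,0.004,0,0,0],[-0.007,0,0.004,0,0,0]])

```text
time_s: 15.2
ee_pos: [0.524, -0.0484, 0.0401]
orientation: [1.432, 2.11, -0.489]
wrist_force: [-1.0, 2.8, 5.8]
finger_gap: 0.524
finger_force: 49.8
```

Run:
```python
from h import *
where(); print(R.from_euler('z',YAW).inv().apply(observe()['moment']).round(2))
```

```text
plate est [-12.3   0.7  49.8] Fpress [-3.   0.1  5.8] gapmm 49.2
[-0.25  0.22 -0.03]
```

Request:
step_arm(increments=[[-0.0016,0,0.0012,0,0,0],[-0.0032,0,0.0024,0,0,0],[-0.0032,0,0.0024,0,0,0]])

```text
time_s: 15.58
ee_pos: [0.5247, -0.0501, 0.0402]
orientation: [1.432, 2.111, -0.488]
wrist_force: [-1.5, 3.6, 5.9]
finger_gap: 0.521
finger_force: 49.8
```

Request:
step_arm(increments=[[-0.0016,0,0.0012,0,0,0],[-0.0016,0,0.0012,0,0,0]])

```text
time_s: 15.82
ee_pos: [0.525, -0.0511, 0.0402]
orientation: [1.432, 2.111, -0.488]
wrist_force: [-1.8, 4.2, 5.0]
finger_gap: 0.525
finger_force: 49.8
```

Run:
```python
from h import *
where(); print(R.from_euler('z',YAW).inv().apply(observe()['moment']).round(2))
```

```text
plate est [-9.4  0.7 49.8] Fpress [-4.5 -0.2  5. ] gapmm 49.4
[-0.27  0.44 -0.1 ]
```

Request:
step_arm(increments=[[-0.0016,0,0.0012,0,0,0],[-0.0032,0,0.0024,0,0,0],[-0.0032,0,0.0024,0,0,0]])

```text
time_s: 16.2
ee_pos: [0.5254, -0.0518, 0.0401]
orientation: [1.433, 2.112, -0.487]
wrist_force: [-10.1, 18.3, 12.9]
finger_gap: 0.528
finger_force: 49.8
```

Run:
```python
from h import *
where(); print(R.from_euler('z',YAW).inv().apply(observe()['moment']).round(2))
```

```text
plate est [-8.6  0.8 49.8] Fpress [-20.8  -2.6  12.9] gapmm 49.6
[-0.85  1.97 -0.66]
```

Request:
step_arm(increments=[[0.001,0,-0.0018,0,0,0],[0.002,-0.002,-0.002,0,0,0],[0.002,-0.004,-0.002,0,0,0],[0.002,-0.004,-0.002,0,0,0]])

```text
time_s: 16.7
ee_pos: [0.5234, -0.0523, 0.0401]
orientation: [1.432, 2.111, -0.488]
wrist_force: [3.3, 5.2, 2.3]
finger_gap: 0.526
finger_force: 49.8
```

Run:
```python
from h import *
where(); print(R.from_euler('z',YAW).inv().apply(observe()['moment']).round(2))
```

```text
plate est [-8.9 -1.3 49.8] Fpress [-3.6  5.   2.3] gapmm 49.4
[0.39 0.66 0.52]
```

Request:
step_arm(increments=[[0,-0.002,0,0,0,0],[0,-0.002,0,0,0,0],[0,-0.002,0,0,0,0]])

```text
time_s: 17.08
ee_pos: [0.5224, -0.0527, 0.0401]
orientation: [1.432, 2.111, -0.488]
wrist_force: [2.2, 5.0, 3.1]
finger_gap: 0.525
finger_force: 49.8
```

Run:
```python
from h import *
where(); print(R.from_euler('z',YAW).inv().apply(observe()['moment']).round(2))
```

```text
plate est [-8.9 -2.3 49.8] Fpress [-3.8  3.9  3.1] gapmm 49.3
[0.38 0.62 0.45]
```

Still sliding, with no fence contact yet; one more millimetre.

Request:
step_arm(increments=[[0,-0.002,0,0,0,0],[0,-0.002,0,0,0,0],[0,-0.002,0,0,0,0]])

```text
time_s: 17.45
ee_pos: [0.5215, -0.0531, 0.0402]
orientation: [1.432, 2.111, -0.488]
wrist_force: [2.4, 3.7, 1.2]
finger_gap: 0.527
finger_force: 49.8
```

Run:
```python
from h import *
where(); print(R.from_euler('z',YAW).inv().apply(observe()['moment']).round(2))
```

```text
plate est [-8.8 -3.4 49.8] Fpress [-2.5  3.6  1.2] gapmm 49.5
[0.46 0.65 0.46]
```

Request:
step_arm(increments=[[0,-0.002,0,0,0,0],[0,-0.003,0,0,0,0],[0,-0.003,0,0,0,0]])

```text
time_s: 17.82
ee_pos: [0.5204, -0.0535, 0.0401]
orientation: [1.432, 2.111, -0.487]
wrist_force: [6.2, 4.8, 0.1]
finger_gap: 0.527
finger_force: 49.9
```

Run:
```python
from h import *
where(); print(R.from_euler('z',YAW).inv().apply(observe()['moment']).round(2))
im,d=capture('side'); i,j=project('side',W(-10,0,60)).astype(int); cv2.imwrite('pics/g7.png',cv2.resize(im[i-40:i+40,j-40:j+40,::-1],None,fx=6,fy=6,interpolation=2))
P=cloud('side',d); Q=toP(P.reshape(-1,3)).reshape(P.shape)
hsv=cv2.cvtColor(im,cv2.COLOR_RGB2HSV)
for x in range(-60,50,8):
    m=(d>0)&(abs(Q[...,0]-x)<4)&(abs(Q[...,1])<45)&(Q[...,2]>40)&(Q[...,2]<75); s=Q[m]; k=np.argsort(s[:,1]); v=hsv[...,2][m]
    print(x,[(int(a),int(b),int(c)) for a,b,c in zip(s[k,1],s[k,2],v[k])][::2][:22])
```

```text
plate est [-8.9 -4.5 49.8] Fpress [-2.2  7.6  0.1] gapmm 49.6
[0.91 0.62 1.  ]
-60 []
-52 []
-44 []
-36 []
-28 [(34, 48, 113)]
-20 []
-12 []
-4 []
4 []
12 [(4, 59, 89)]
20 [(-10, 62, 102), (3, 59, 84), (16, 56, 123)]
28 [(-15, 61, 106), (-4, 55, 99), (15, 58, 117), (19, 58, 141), (22, 57, 154), (25, 62, 153)]
36 [(-31, 63, 105), (-20, 56, 103), (20, 59, 153), (24, 52, 142)]
44 [(8, 61, 100), (12, 55, 117), (15, 63, 121), (16, 58, 127), (19, 65, 122), (22, 61, 118), (23, 59, 138)]
```

Request:
step_arm(increments=[[0,-0.002,0,0,0,0],[0,-0.002,0,0,0,0],[0,-0.002,0,0,0,0]])

```text
time_s: 18.25
ee_pos: [0.5202, -0.0535, 0.0402]
orientation: [1.43, 2.111, -0.485]
wrist_force: [11.3, 6.2, -3.1]
finger_gap: 0.527
finger_force: 50.0
```

Run:
```python
from h import *
where(); print(R.from_euler('z',YAW).inv().apply(observe()['moment']).round(2), (R.from_rotvec(observe()['orientation'])*RT.inv()).as_rotvec()*57.3)
```

```text
plate est [-9.  -4.7 49.9] Fpress [-1.6 12.8 -3.1] gapmm 49.6
[1.65 0.82 1.77] [ 0.07924873 -0.21334422  0.14581201]
```

View pics/g7.png

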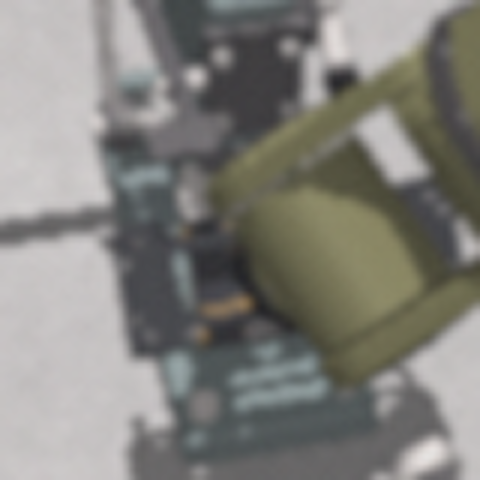

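Request:
step_arm(increments=[[0,0.004,0,0,0,0],[0,0.006,0,0.02,0,0.026],[-0.0024,0.006,0.0018,0.02,0,0.026],[-0.0024,0.006,0.0018,0.02,0,0.026]])

```text
time_s: 18.75
ee_pos: [0.5214, -0.0537, 0.04]
orientation: [1.453, 2.101, -0.496]
wrist_force: [-9.9, 16.4, 13.7]
finger_gap: 0.525
finger_force: 49.8
```

Run:
```python
from h import *
where(); print(R.from_euler('z',YAW).inv().apply(observe()['moment']).round(2), (R.from_rotvec(observe()['orientation'])*RT.inv()).as_rotvec()*57.3)
```

```text
plate est [-8.3 -3.5 49.7] Fpress [-18.9  -3.1  13.7] gapmm 49.3
[-0.92  1.7  -0.76] [ 0.04312514 -0.02786437 -1.04258347]
```

Request:
step_arm(increments=[[0.001,0,-0.002,0,0,0],[0.001,0,-0.002,0,0,0]])

```text
time_s: 19.0
ee_pos: [0.5212, -0.0536, 0.0401]
orientation: [1.453, 2.101, -0.497]
wrist_force: [-2.2, 3.9, 1.7]
finger_gap: 0.528
finger_force: 49.8
```

Request:
step_arm(increments=[[0,0,0,0,0,0],[0,0,0,0,0,0],[0,0,0,0,0,0]], jaw=0.39)

```text
time_s: 19.38
ee_pos: [0.5216, -0.0536, 0.0403]
orientation: [1.452, 2.1, -0.497]
wrist_force: [-0.4, -0.0, -0.3]
finger_gap: 0.609
finger_force: 0.0
```

Run:
```python
from h import *
where(); print(R.from_euler('z',YAW).inv().apply(observe()['moment']).round(2))
```

```text
plate est [-8.3 -3.2 50. ] Fpress [-0.1 -0.4 -0.3] gapmm 57.2
[-0.08  0.33  0.02]
```

Request:
step_arm(increments=[[0,0,-0.03,0,0,0],[0,0,-0.07,0,0,0],[0,0,-0.14,0,0,0],[0,0,-0.24,0,0,0],[0,0,-0.36,0,0,0],[0,0,-0.46,0,0,0],[0,0,-0.46,0,0,0]])

```text
time_s: 20.25
ee_pos: [0.4717, 0.0809, 0.2256]
orientation: [1.45, 2.1, -0.488]
wrist_force: [-0.3, -0.9, -1.2]
finger_gap: 0.61
finger_force: 0.0
```

Run:
```python
from h import *
where(); rows((W(-72,44,275),rot(YAW,0)))
im,d=capture('side'); i,j=project('side',W(-10,0,60)).astype(int); a=cv2.resize(im[i-40:i+40,j-40:j+40,::-1],None,fx=7,fy=7,interpolation=2)
cv2.imwrite('pics/g8.png',a)
P=cloud('side',d); Q=toP(P.reshape(-1,3)).reshape(P.shape); hsv=cv2.cvtColor(im,cv2.COLOR_RGB2HSV)
m=((d>0)&(abs(Q[...,2]-58)<6)&(hsv[...,1]<40)&(hsv[...,2]>135)&(abs(Q[...,0])<75)&(abs(Q[...,1])<40)).astype(np.uint8)
n,l,s,_=cv2.connectedComponentsWithStats(m); k=1+s[1:,4].argmax(); q=Q[l==k]; print(len(q),cv2.minAreaRect(q[:,:2].astype(np.float32)),q.min(0),q.max(0))
```

```text
plate est [-151.8    0.   235.3] Fpress [ 0.7 -0.6 -1.2] gapmm 57.4
t 20.25 press mm [-163.    -0.   225.6] F [-0.3 -0.9 -1.2] q [ 0.44  0.17  1.78 -0.68  1.32  0.3 ] gap 57.4
[-0.203, 0.0913, 0.0331, 0.004, 1.2583, -0.0301]
10 ((-61.228294372558594, 15.028205871582031), (13.088440895080566, 9.852898597717285), 1.9626858234405518) [-67.72055542   9.90114417  52.53250281] [-54.51918751  19.77197682  62.12659715]
```

View pics/g8.png

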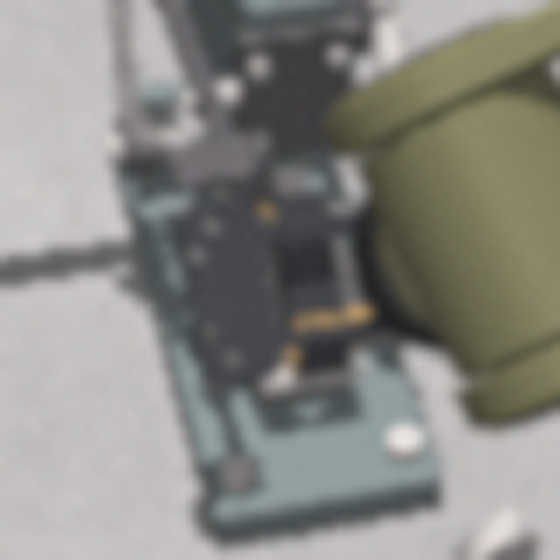

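Run:
```python
from h import *
rows((np.array([.33,.03,.30]),rot(YAW,0)))
```

```text
t 20.3 press mm [-161.9   -0.8  223.6] F [-0.2 -0.2 -0.2] q [ 0.44  0.17  1.78 -0.68  1.32  0.3 ] gap 57.3
[-0.0882, -0.2991, -0.1264, -0.0023, 1.2591, -0.0301]
```

Request:
step_arm(increments=[[0,-0.06,-0.06,0,0.3,0],[-0.02,-0.12,-0.12,0,0.6,0],[-0.05,-0.18,-0.126,0,0.9,0],[-0.07,-0.24,-0.126,0,1,-0.03],[-0.088,-0.299,-0.126,0,1,-0.03],[-0.088,-0.299,-0.126,0,1,-0.03]], jaw=1)

```text
time_s: 21.05
ee_pos: [0.3295, 0.0282, 0.2986]
orientation: [1.707, 2.502, -0.122]
wrist_force: [0.0, 0.8, -0.0]
finger_gap: 0.016
finger_force: 0.0
```

```bash
cat > chk.py <<'E'
from h import *
rows((W(-72,44,275),rot(YAW,0)))
for c in('side','top'):
    im,d=capture(c); np.savez(f'/tmp/{c}9.npz',im=im,d=d)
    P=cloud(c,d); Q=toP(P.reshape(-1,3)).reshape(P.shape); hsv=cv2.cvtColor(im,cv2.COLOR_RGB2HSV)
    m=((d>0)&(abs(Q[...,2]-58)<5)&(hsv[...,1]<40)&(hsv[...,2]>100)&(abs(Q[...,0])<75)&(abs(Q[...,1])<40)).astype(np.uint8)
    n,l,s,_=cv2.connectedComponentsWithStats(m); k=1+s[1:,4].argmax(); q=Q[l==k]; print(c,len(q),cv2.minAreaRect(q[:,:2].astype(np.float32)))
    for a in range(-70,50,8):
        t=q[abs(q[:,0]-a)<4]
        if len(t)>3: print(a,t[:,1].min().round(1),t[:,1].max().round(1),np.median(t[:,2]).round(1))
    for r in silhouettes(c,'plate')[:6]: print('plate',round(r['confidence'],2),np.round(r['location']),r['region'].sum())
    for r in silhouettes(c,'tab')[:1]+silhouettes(c,'knob')[:1]:
        mm=r['region']&(d>0); print('tab/knob',round(r['confidence'],2),np.round(r['location']),np.median(Q[mm],axis=0).round(1))
E
python3 chk.py
```

```text
t 21.05 press mm [-166.6 -151.7  298.6] F [ 0.   0.8 -0. ] q [ 0.08 -0.3   1.91 -0.13  1.49 -0.28] gap 1.5
[-0.1792, 0.3926, 0.0705, -0.0091, 0.2606, -0.0096]
side 361 ((-8.690143585205078, -5.213075637817383), (60.81559753417969, 116.75672149658203), 89.42021179199219)
-62 -25.0 22.1 57.8
-54 -24.0 24.4 58.2
-46 -25.4 21.7 59.1
-38 -24.3 23.9 58.8
-30 -22.8 22.4 58.2
-22 -25.3 23.3 58.9
-14 -22.4 25.3 57.8
-6 -35.7 22.4 58.3
2 -33.4 24.9 59.3
10 -31.7 22.3 58.7
18 -31.5 24.7 59.2
26 -33.5 23.4 58.2
34 -26.5 24.8 57.6
42 -33.3 23.7 58.6
plate 0.66 [219. 308.] 368
plate 0.66 [338. 368.] 657
plate 0.66 [224. 365.] 368
tab/knob 0.52 [194. 296.] [-24.4  41.  212. ]
tab/knob 0.92 [168. 286.] [ 92.6  61.3 199.9]
top 198 ((-40.54350280761719, -2.3249588012695312), (47.69814682006836, 49.99964904785156), 0.3763573169708252)
-62 -27.5 22.4 57.8
-54 -26.6 22.1 57.1
-46 -27.1 22.6 57.2
-38 -27.3 20.0 58.7
-30 -27.2 14.5 57.9
-22 -26.9 -22.3 57.7
plate 0.8 [283. 344.] 674
plate 0.74 [206. 320.] 295
plate 0.63 [283. 189.] 793
tab/knob 0.98 [178. 322.] [-24.4  38.6 210.3]
tab/knob 0.83 [144. 365.] [ 98.   76.6 231.5]
```

Run:
```python
from h import *
f=np.load('/tmp/top9.npz'); P=cloud('top',f['d']); Q=toP(P.reshape(-1,3)).reshape(P.shape)
m=(abs(Q[...,2]-220)<12)&(abs(Q[...,0]+72)<25)&(abs(Q[...,1]-46)<30); q=Q[m]; print(len(q),q.mean(0),cv2.minAreaRect(q[:,:2].astype(np.float32)))
rows((W(-71,44,250),rot(YAW,0)),(W(-71,44,228),rot(YAW,0)))
```

```text
173 [-69.46647975  44.08135501 220.36026725] ((-65.74928283691406, 45.1284065246582), (35.2050666809082, 33.22837448120117), 2.2712478637695312)
t 21.45 press mm [-167.3 -150.3  298.3] F [-0.4 -0.3  0.1] q [ 0.09 -0.29  1.91 -0.13  1.49 -0.28] gap 0.3
[-0.1771, 0.3896, 0.1194, -0.0119, 0.2598, -0.0039]
[-0.1711, 0.3899, 0.163, -0.0119, 0.2598, -0.0039]
```

Request:
step_arm(increments=[[-0.03,0.09,0,0,0.1,0],[-0.07,0.18,0,0,0.26,0],[-0.11,0.28,0.02,-0.012,0.26,0],[-0.16,0.37,0.05,-0.012,0.26,0],[-0.177,0.39,0.1,-0.012,0.26,-0.004],[-0.177,0.39,0.119,-0.012,0.26,-0.004],[-0.177,0.39,0.119,-0.012,0.26,-0.004]])

```text
time_s: 22.32
ee_pos: [0.5461, 0.0118, 0.2507]
orientation: [1.764, 2.599, 0.0]
wrist_force: [0.7, -0.5, 0.7]
finger_gap: 0.005
finger_force: 0.0
```

Run:
```python
from h import *
rows((W(-71,44,224),rot(YAW,0)),(W(-71,44,211),rot(YAW,0)))
```

```text
t 22.32 press mm [-71.2  43.5 250.7] F [ 0.7 -0.5  0.7] q [-0.05  0.26  1.47  0.    1.41 -0.42] gap 0.4
[-0.0004, 0.0009, 0.0533, 0.0005, -0.0002, -0.0009]
[-0.0004, 0.0009, 0.0793, 0.0005, -0.0002, -0.0009]
```

Pressing down to z 211, about 10.5 mm of tab travel.

Request:
step_arm(increments=[[0,0,0.025,0,0,0],[0,0,0.05,0,0,0],[0,0,0.06,0,0,0],[0,0,0.07,0,0,0],[0,0,0.079,0,0,0],[0,0,0.08,0,0,0],[0,0,0.08,0,0,0]])

```text
time_s: 23.2
ee_pos: [0.5467, 0.0115, 0.2108]
orientation: [1.764, 2.599, 0.001]
wrist_force: [-0.1, 2.5, 2.2]
finger_gap: 0.004
finger_force: 1.1
```

Run:
```python
from h import *
where(); rows((W(-71,44,211),rot(YAW,0)))
c='side'; im,d=capture(c); P=cloud(c,d); Q=toP(P.reshape(-1,3)).reshape(P.shape)
for r in silhouettes(c,'knob')[:2]:
    mm=r['region']&(d>0); print('knob',round(r['confidence'],2),np.round(r['location']),np.median(Q[mm],axis=0).round(1))
```

```text
plate est [-49.8  43.9 223.8] Fpress [-2.3  0.8  2.2] gapmm 0.4
t 23.2 press mm [-70.8  44.  210.8] F [-0.1  2.5  2.2] q [-0.05  0.29  1.52  0.    1.33 -0.42] gap 0.4
[0.0004, 0.0001, -0.0005, 0.0017, 0.0003, -0.001]
knob 0.59 [194. 288.] [ -7.5  61.8 205.5]
knob 0.32 [257. 243.] [-113.2  226.5   57.9]
```

Request:
step_arm(increments=[[0,0,-0.04,0,0,0],[0,0,-0.12,0,0,0],[0.08,0,-0.18,0,0,0],[0.16,-0.08,-0.18,0,0,0],[0.2,-0.18,-0.18,0,0,0],[0.22,-0.28,-0.18,0,0,0],[0.22,-0.36,-0.18,0,0,0],[0.22,-0.36,-0.18,0,0,0]])

```text
time_s: 24.3
ee_pos: [0.3375, 0.0467, 0.3012]
orientation: [1.764, 2.596, 0.003]
wrist_force: [0.2, -0.3, 0.3]
finger_gap: 0.004
finger_force: 0.0
```

```bash
python3 chk.py
python3 - <<'E'
from h import *
# before/after comparison of bystanders in top view depth-free
a=np.load('/tmp/top.npz')['im'].astype(int); b=np.load('/tmp/top9.npz')['im'].astype(int)
f=np.load('/tmp/top9.npz'); P=cloud('top',f['d']); Q=toP(P.reshape(-1,3)).reshape(P.shape)
m=(abs(Q[...,2]-205)<15)&(abs(Q[...,1]-98)<38)&(abs(Q[...,0]-40)<100); print('handle',m.sum(),Q[m].mean(0).round(1))
m=(abs(Q[...,2]-220)<8)&(abs(Q[...,0]+72)<18)&(abs(Q[...,1]-46)<22); print('tab z',np.median(Q[m],axis=0).round(1))
for q in('short_plate','strap','bolt','nut','carton','radio'):
    print(q,[(np.round(r['location']).tolist(),round(r['confidence'],2)) for r in look_for('top',q)[:2]])
D=cv2.morphologyEx((abs(a-b).max(2)>40).astype(np.uint8),cv2.MORPH_OPEN,np.ones((3,3)))
n,l,s,c=cv2.connectedComponentsWithStats(D); print([(s[i,:].tolist()) for i in range(1,n) if s[i,4]>25])
E
```

```text
t 24.3 press mm [-180.8 -137.3  301.2] F [ 0.2 -0.3  0.3] q [ 0.03 -0.26  1.87 -0.    1.53 -0.35] gap 0.4
[-0.217, 0.3628, 0.0538, 0.0057, 0.0027, -0.0026]
side 318 ((-9.251827239990234, -5.384454727172852), (117.61530303955078, 60.57498550415039), 0.1627037227153778)
-70 -9.8 19.8 61.5
-62 -25.2 22.3 58.5
-54 -23.2 23.8 57.4
-46 -24.6 22.5 57.1
-38 -24.2 20.1 57.6
-30 -23.3 1.6 58.6
-22 -24.0 2.5 57.4
-14 -23.6 17.6 58.8
-6 -35.7 22.6 58.0
2 -30.1 24.9 59.5
10 -32.4 23.8 58.2
18 -30.3 24.9 58.5
26 -29.3 23.5 57.8
34 -30.5 25.0 59.0
42 -32.5 23.7 59.1
plate 0.92 [221. 311.] 336
plate 0.75 [339. 369.] 685
plate 0.62 [226. 366.] 426
tab/knob 0.54 [194. 296.] [-22.4  40.8 209.3]
tab/knob 0.57 [193. 288.] [ -4.7  61.4 143. ]
top 174 ((-42.178550720214844, -2.4327621459960938), (44.279964447021484, 50.003849029541016), 0.12061440199613571)
-62 -27.3 22.5 56.9
-54 -27.5 21.6 57.0
-46 -27.0 20.0 58.1
-38 -27.4 3.1 57.6
-30 -27.2 0.3 57.6
-22 -26.6 -22.4 58.9
plate 0.96 [280. 191.] 785
plate 0.86 [280. 342.] 770
plate 0.56 [206. 320.] 264
plate 0.47 [187. 341.] 4878
tab/knob 0.57 [180. 322.] [-22.6  38.  211.6]
tab/knob 0.95 [162. 323.] [  1.   77.3 216.1]
handle 222 [ -2.6  96.5 216.3]
tab z [-70.7  44.4 220.7]
short_plate []
strap [([204.0, 206.0], 0.95), ([179.0, 326.0], 0.36)]
bolt [([251.0, 281.0], 0.73)]
nut [([244.0, 400.0], 0.55)]
carton [([135.0, 272.0], 0.74), ([252.0, 283.0], 0.58)]
radio [([122.0, 222.0], 0.69)]
[[317, 139, 14, 29, 112], [309, 142, 13, 29, 111], [156, 170, 42, 35, 793], [309, 199, 8, 7, 44], [313, 207, 15, 10, 89], [231, 233, 79, 143, 8239], [0, 296, 149, 104, 8420], [104, 299, 131, 101, 6048], [310, 363, 7, 6, 35], [35, 366, 20, 13, 167], [321, 368, 15, 10, 83], [255, 374, 41, 26, 747], [314, 390, 15, 10, 112], [341, 391, 8, 8, 48]]
```

```bash
python3 -c "
from station import *
print(sign_off())"
```

```text
the job is handed in; nothing more can be done
None
```

The job is handed in at about 25 s of 62 s: the plate lies flat on the bolster against the back stop, about 1 mm from the fence, with the hold-down arm clamped on it; the rest of the bench looks undisturbed, except that the final check did not detect the short plate.

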